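# Latch the stone rack's gate

### The job

Swing the gate of the stone rack shut and latch it: lift the latch bar by its orange grip over the yellow catch's front cheek, bring it gently back to the catch and let it drop fully into the notch, so that the gate stays shut when you let go. Do not force or bang the bar against the catch or its post (keep it under about 25 N), and leave the tools, the bottle and the loose stones as they are.

Things in the scene. Friction and masses are not known exactly. Their poses are not given: they have to be found in the camera images.
- rack: Green steel bench rack (250 mm wide, 180 mm deep) holding stone blanks on edge, fixed to the bench. Origin at bench level in the middle of the gate line (the gate's closed plane); x points to the back of the rack, away from the gate side; y to the rack's left, where the gate's hinge is; z up. The gate is on its -x side.
- gate_hinge (a point): Point on the gate's vertical hinge axis at the height of the latch bar's middle line: 120 mm to +y of the rack's origin, 105 mm above the bench.
- swing (a joint): Angle of the green gate (210 mm wide), rad. 0: in the rack's plane x = 0; grows as the gate opens towards the rack's -x (clockwise from above); travel -0.12 to 0.9. A sprung hinge holds the gate ajar near 0.5 rad and pushes it open from the shut place (about 0.5 N m, with 0.2 N m of friction), so an unlatched gate comes open by itself.
- lift (a joint): Angle of the latch bar on its pivot on the gate, rad. 0: level, resting on its own stop; grows as the free end is raised; end stop at 0.32. The pivot is 80 mm from the gate hinge axis along the gate and the bar lies in a plane 20 mm in front (-x side) of the gate's plane. The greased pivot lets the bar sink by its own weight in about half a second.
- latch_bar: Steel latch bar, 10 mm thick (across the gate), 24 mm tall, with an orange grip at its free end (50 mm long, 14 mm thick, 28 mm tall). Mass about 0.3 kg. Origin on the pivot; when level the bar runs along its own -y to 240 mm from the pivot; x across the gate, z up.
- bar_grip (a point): Middle of the orange grip: 215 mm from the pivot along the bar, 105 mm above the bench when the bar is level. There is free space round it to pinch it from above across its 14 mm thickness, also when the bar is in the notch.
- keeper: Dark steel keeper post fixed to the rack, 245 mm from the gate hinge axis; carries the yellow catch block. Origin at the middle of the place for the catch, at the level bar's middle height: rack (-20, -125, 105) mm; axes as the rack's. The block is bolted through slots: its notch's middle lies anywhere from 12 mm before to 12 mm behind (x) this origin, is not measured, and must be seen or felt.
- catch_mid (a point): At the keeper's origin. Catch block, 16 mm wide (y), from -x to +x: solid front cheek 18 mm thick, square front, top 24 mm above a level bar's underside; open-topped notch 14 mm wide, floor 3 mm below a level bar, so the bar rests on its own stop there; rubber-faced back stop 9 mm thick, top 58 mm above a level bar's underside: a raised bar always meets it.
- mallet: mason's hammer lying on the bench, 270 mm long. Not part of the job. Origin at the middle of its underside.
- bottle: clear water bottle, 64 mm across, 200 mm tall. Not part of the job. Origin at the middle of its underside.
- tape: black tape measure, 68 x 36 x 62 mm. Not part of the job. Origin at the middle of its underside.
- offcut: grey granite offcut, 70 x 55 x 50 mm. Not part of the job. Origin at the middle of its underside.
- chisel1: dark steel stone chisel, about 215 mm long, 12 mm thick. Not part of the job. Origin at the middle of its underside.
- chisel2: dark steel stone chisel, about 195 mm long, 12 mm thick. Not part of the job. Origin at the middle of its underside.
- brush: hand brush lying on the bench. Not part of the job. Origin at the middle of its underside.
- blank: loose white marble blank standing in the rack behind the gate, 130 x 30 x 85 mm. Not part of the job. Origin at the middle of its underside.

How it is judged:
By the outcome, as a careful person would: the job done as asked, in the order asked, and still so for the second after the job is handed in, with the robot touching nothing.
It also fails if it takes over 45 s, if anything falls off the work surface, if the arm or the gripper's body presses on something with over 40 N, if the wrist force passes 120 N, or if a joint passes its speed limit or range.

### The arm

A 6-joint arm with a two-finger parallel gripper is mounted at the origin on the work surface. World frame = base frame: x ahead of the robot, y to its left, z up, the work surface at z = 0. Lengths are in mm, angles in rad, forces in N, time in s.
With the tool pointing down it reaches from about 350 to 975 mm from the base axis. Payload 17.4 kg.
Tool frame: the origin (TCP) lies at the very end of the fingers, on their centre line; the grasp point (between the pads) lies 19 mm behind it; y points along the fingers, z is the direction in which the jaws open and shut, and the axes are right-handed (so a half turn about y gives the same grasp; the last joint's range is limited). The gripper opens to 85 mm and grips with 20 to 120 N. Pads are 22 mm wide; open, the fingers measure 114 mm over their backs; the gripper's body (76 mm by 85 mm) begins 54 mm behind the grasp point. The pads swing forward as they close: fully open they stand 13 mm farther back than shut.
Start: joints at [1.215, 0.116, 1.442, -0, 1.584, -0.038], TCP at [210.93, 641.203, 231.303] pointing down, gripper open.
Joint ranges: [-2.83, 2.83], [-0.83, 2.19], [0.07, 2.5], [-1.14, 4.28], [0.01, 3], [-2.97, 2.97]. Speed limits (rad/s): [1.89, 1.89, 2.22, 3.14, 3.14, 3.14].

### API

Orientations are given as a unit quaternion [w, x, y, z].
In Python, from workcell import sense, camera, camera_info, close_job, masks_of, spot_point gives the robot as it stands.
- The arm moves only by the tool step_arm, never from a script. Its argument "steps" is a list of rows, each an object with "travel": the shift along the tool's x, y, z in m, a list of three; "rot": the turn, a rotation vector about the tool's x, y, z in rad, a list of three; "claw": the opening, from 0 (shut) to 1 (fully open). In form: [{"travel": [x, y, z], "rot": [ax, ay, az], "claw": claw}, ...]. A call has 1 to 5 rows; each row is the pose to reach, as a shift and turn from the pose commanded when the call began, along the tool's axes at that moment; what a row does not reach only later rows make up. A row lasts 1/8 s, in which the tool goes at most 62.5 mm and 10.7 degrees, less where a joint would pass 70% of its speed; a pose out of reach is approached as far as the arm can. A call with a gripper value outside its range is refused whole. The fingers move at their own pace and stop on an object; the grip force is fixed at half the most. Time passes only in rows, so rows that repeat a pose let the fingers close. It gives the time, the measured TCP pose, the force and the opening at its end, in the units of the state.
- sense(): the state, without advancing time (a new reading comes with each control period).
- camera(name): name is "side" or "top" or "wrist"; returns the picture (400x640x3 uint8, red, green, blue); there is no depth.
- camera_info(name): a dict with "intrinsics" (3x3 intrinsics, pixels), "rvec" (rotation vector, rad) and "tvec" (3), from world to camera coordinates, as OpenCV has them. Camera axes: x right, y down, z forward; pixel columns grow to the right and rows downward; lengths in mm; the calibration is good to about 2 mm. A picture is of the moment at which its call begins: read the wrist's pose just before it. camera_info takes no time and is no camera call; for the wrist camera it gives the pose at the moment of the call.
- close_job(): hands the job in, once; it reports no verdict.
Trained networks look in the newest picture that a camera, given by its name, has taken for a name from the list of things; names that differ only in an ending like _2 or _b are one class to them, and where a whole thing is asked for, a point or a joint stands for the part that bears it (a point fixed in the world has none). Each returns a list of dicts, best first, with "p" (0 to 1); they miss things now and then, are a little off and sometimes report something else, mostly with a low value. They report only what shows in the picture. A call takes as long as a camera call.
- masks_of(camera, query): "pixels" (400x640 bool, what is visible of it) and "extent" ([left, top, width, height] in pixels, round what is visible of it).
- spot_point(camera, query): "xy" ([column, row] in pixels: a listed point, or the origin of a listed thing).
The state is a dict: "time": time; "q": joint angles; "joint_vel": joint speeds; "joint_efforts": joint torques, N m; "ee_pos": TCP position; "ee_rot": TCP orientation; "force": force on the tool from outside, world axes, zero at the start; "ft_torque": the same for the moment, N m; "gripper_width": finger opening in mm.
Only numpy, scipy, OpenCV 4.12 (cv2) and the standard library are available. Lean on these libraries where they do the work, as an engineer would, in place of code of your own. Each camera call takes 0.05 s, during which the arm holds its last target.

## Working session

There is one attempt and no reset: what is moved stays moved. The work goes in short steps, Python scripts to look and compute and a tool call to move; the robot and the scene stay as the last step left them, time stands still between calls to the robot, and variables do not carry over. Pictures are saved under pics/ and viewed, and the job is handed in when it is done.

Besides the shell and the picture viewer there is one more tool, called after "Call:" by a JSON object that holds its "api" and its "payload", one argument or row to a line. step_arm: Moves the arm, as the interface text tells. Its arguments: {"type":"object","properties":{"steps":{"type":"array"}},"required":["steps"]}

```bash
mkdir -p pics
python3 - <<'E'
from workcell import *
import cv2
s=sense();print(s)
for c in("side","top","wrist"):
    im=camera(c);cv2.imwrite(f"pics/a_{c}.png",im[:,:,::-1])
    i=camera_info(c);print(c,i)
    for q in("rack","gate_hinge","bar_grip","catch_mid","latch_bar","keeper"):
        r=spot_point(c,q) if c!="wrist" or q in("bar_grip","catch_mid") else []
        print(c,q,[(a["xy"],round(a["p"],2)) for a in r[:2]])
print(sense()["time"])
E
```

```text
{'time': 0.0, 'q': array([ 1.21519032e+00,  1.16472694e-01,  1.44226847e+00,  3.32294239e-05,
        1.58400196e+00, -3.78159816e-02]), 'joint_vel': array([ 0.00032001,  0.00134442,  0.00074731,  0.0010112 ,  0.00083152,
       -0.00145977]), 'joint_efforts': array([-1.54821566e-03, -7.31985211e+01, -6.32489061e+01, -1.73836470e-04,
        6.06739035e-03, -4.17241921e-07]), 'ee_pos': array([210.85815808, 641.01716485, 230.56914443]), 'ee_rot': array([-0.69780246,  0.69859568, -0.1119744 ,  0.11179237]), 'force': array([ 0.35355014,  0.03829039, -0.0049107 ]), 'ft_torque': array([-0.0092052 , -0.04654525, -0.02321303]), 'gripper_width': 85.0749988648958}
side {'intrinsics': array([[375.07546953,   0.        , 321.08074371],
       [  0.        , 375.07546953, 205.65316655],
       [  0.        ,   0.        ,   1.        ]]), 'rvec': array([ 2.4203826 , -0.24313938,  0.0656289 ]), 'tvec': array([-586.24823471,  151.7676784 , 1242.63975075])}
side rack [([330.4, 204.6], 0.75), ([272.2, 205.7], 0.45)]
side gate_hinge [([325.0, 160.9], 0.62), ([271.6, 206.6], 0.41)]
side bar_grip [([29
[... 431 characters left out ...]
p rack [([279.2, 186.9], 0.73)]
top gate_hinge [([232.5, 181.5], 0.62)]
top bar_grip [([321.7, 236.5], 0.98), ([323.5, 188.3], 0.53)]
top catch_mid [([466.1, 209.3], 0.21), ([253.4, 198.3], 0.17)]
top latch_bar [([252.8, 197.5], 0.96), ([322.5, 235.9], 0.48)]
top keeper [([321.4, 186.7], 0.66)]
wrist {'intrinsics': array([[329.11440726,   0.        , 320.55125246],
       [  0.        , 329.11440726, 203.2507051 ],
       [  0.        ,   0.        ,   1.        ]]), 'rvec': array([-2.33147799, -1.68620068, -0.26553182]), 'tvec': array([-674.90934137,  -39.37129469,  380.5525007 ])}
wrist rack []
wrist gate_hinge []
wrist bar_grip []
wrist catch_mid []
wrist latch_bar []
wrist keeper []
0.85
```

Run:
```python
import cv2
for c,(x,y,w,h) in dict(side=(180,80,260,200),top=(180,120,260,200)).items():
    im=cv2.imread(f"pics/a_{c}.png")
    cv2.imwrite(f"pics/a_{c}_z.png",cv2.resize(im[y:y+h,x:x+w],None,fx=3,fy=3,interpolation=cv2.INTER_CUBIC))
```

```text
(no output)
```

View pics/a_side.png

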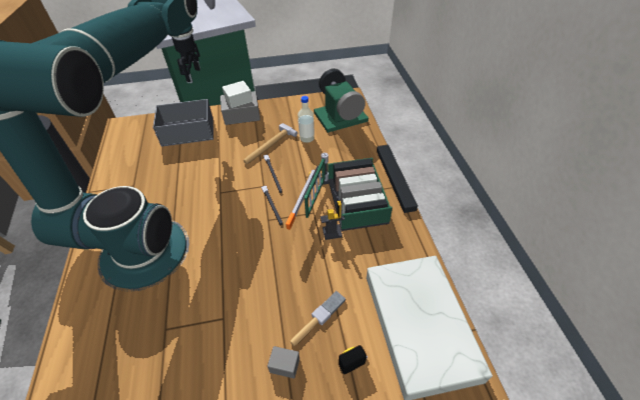

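View pics/a_top.png

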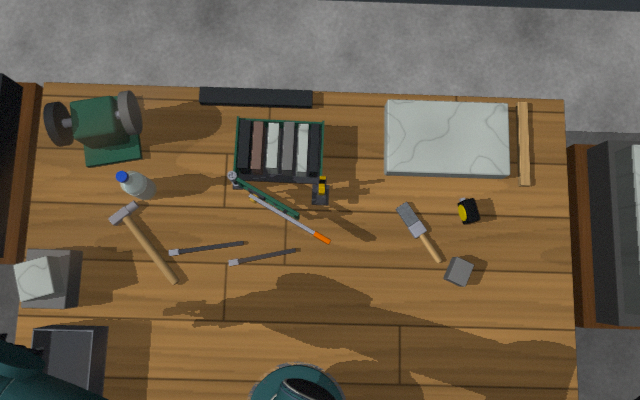

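```bash
ls pics
```

```text
a_side.png
a_side_z.png
a_top.png
a_top_z.png
a_wrist.png
```

View pics/a_wrist.png

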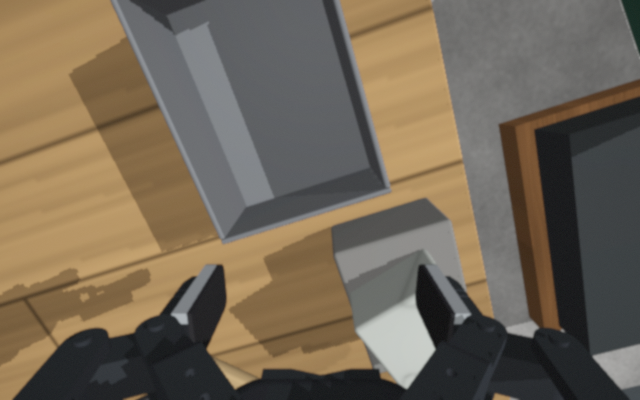

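The side view shows the gate ajar, with the orange grip at about (290,222) and the yellow catch at about (332,212). In the top view the hinge is at about (232,177), the grip at (322,238) and the catch at (322,187).

View pics/a_top_z.png

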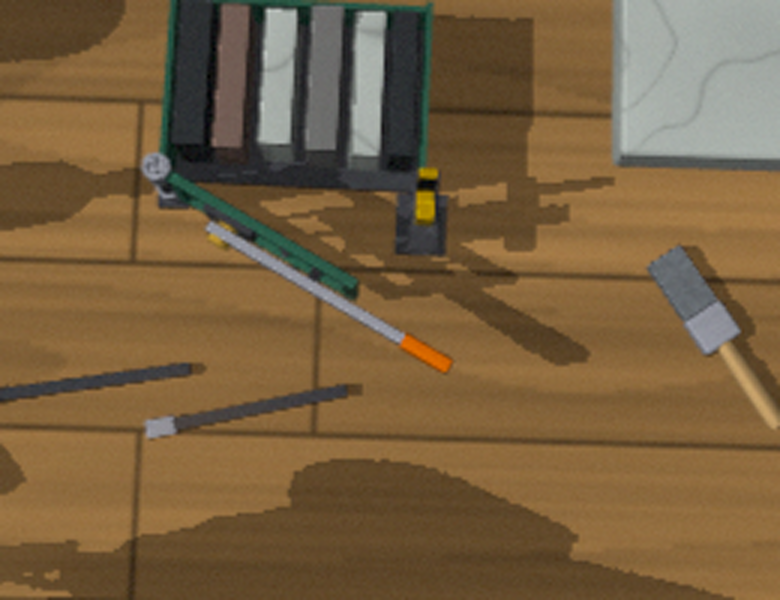

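View pics/a_side_z.png

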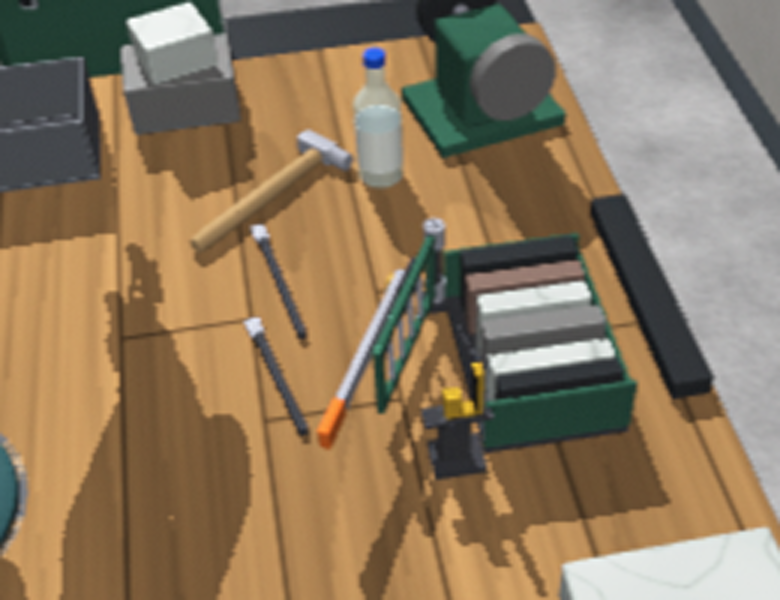

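```bash
cat > h.py <<'E'
import numpy as np,cv2
from scipy.spatial.transform import Rotation as R
from workcell import *
def P(c):
    i=camera_info(c);Rm=cv2.Rodrigues(np.array(i["rvec"]))[0];return np.array(i["intrinsics"]),Rm,np.array(i["tvec"])
def ray(c,uv,K=None):
    k,Rm,t=K or P(c);d=Rm.T@np.linalg.inv(k)@np.array([uv[0],uv[1],1.]);return -Rm.T@t,d
def atz(c,uv,z,K=None):
    o,d=ray(c,uv,K);return o+d*(z-o[2])/d[2]
def proj(c,X,K=None):
    k,Rm,t=K or P(c);x=k@(Rm@np.asarray(X,float)+t);return x[:2]/x[2]
def tri(obs):
    A=np.zeros((3,3));b=np.zeros(3)
    for c,uv in obs:
        o,d=ray(c,uv);d=d/np.linalg.norm(d);M=np.eye(3)-np.outer(d,d);A+=M;b+=M@o
    return np.linalg.solve(A,b)
E
python3 - <<'E'
from h import *
print("grip tri",tri([("side",(290.6,223.5)),("top",(321.7,236.5))]))
print("grip top z105",atz("top",(321.7,236.5),105),"side",atz("side",(290.6,223.5),105))
print("hinge tri",tri([("side",(325,160.9)),("top",(232.5,177.5))]),atz("top",(232.5,178),150))
print("keeper",tri([("side",(332.7,212)),("top",(321.4,186.7))]),atz("top",(321.4,186.7),105),atz("side",(332.7,212),105))
# rack corners
print(atz("top",(237,120),85),atz("top",(323,120),85),atz("top",(323,181),85), atz("top",(236,181),85))
E
```

```text
grip tri [491.79729845 -53.84405649  89.05867038]
grip top z105 [492.82173976 -53.10055153 105.        ] side [489.00572174 -66.71171274 105.        ]
hinge tri [651.10871882 198.09221909  99.78231684] [638.12390572 190.36927043 150.        ]
keeper [629.03327348 -48.7434801  105.85660637] [630.4611356  -48.77799674 105.        ] [627.91970513 -48.23685592 105.        ]
[819.6056189  196.12270244  85.        ] [828.14742351 -49.13033337  85.        ] [650.55737725 -53.56926957  85.        ] [642.70226444 190.02591674  85.        ]
```

Run:
```python
from h import *
from scipy.optimize import least_squares
s=sense();q=s["ee_rot"];Rt=R.from_quat(np.r_[q[1:],q[0]]).as_matrix()
print("tool axes in world (cols)\n",Rt.round(3))
k,Rm,t=P("wrist");C=-Rm.T@t
print("cam in tool",(Rt.T@(C-s["ee_pos"])).round(1)," cam axes in tool (rows x,y,z)\n",(Rm@Rt).round(3))
KT,KS=P("top"),P("side")
z=lambda u,v,c:np.array([u/3+180,v/3+(120 if c=="top" else 80)])
# model
def rk(p,X):
    c,s_=np.cos(p[2]),np.sin(p[2]);return np.array([p[0]+c*X[0]-s_*X[1],p[1]+s_*X[0]+c*X[1],X[2]])
def gate(p,d,off,zz): # d along gate from hinge, off in front(-x)
    a=p[3]; # closed dir -y, opens toward -x
    return rk(p,[-d*np.sin(a)-off*np.cos(a),120-d*np.cos(a)+off*np.sin(a),zz])
# bar lift assumed 0
obs=[("top",z(403,340,"top"),lambda p:gate(p,270,20,119)),
("top",z(449,367,"top"),lambda p:gate(p,320,20,119)),
("side",z(342,403,"side"),lambda p:gate(p,270,20,119)),
("side",z(326,440,"side"),lambda p:gate(p,320,20,109)),
("top",z(172,178,"top"),lambda p:gate(p,13,0,p[4])),
("top",z(351,288,"top"),lambda p:gate(p,210,0,p[4])),
("side",z(383,362,"side"),lambda p:gate(p,207,0,p[4])),
# catch tops
("top",z(426,221,"top"),lambda p:rk(p,[-20+p[5]-25,-125,117])),
("top",z(428,168,"top"),lambda p:rk(p,[-20+p[5]+16,-125,151])),
("top",z(426,191,"top"),lambda p:rk(p,[-20+p[5]-7,-125,117])),
("side",z(479,364,"side"),lambda p:rk(p,[-20+p[5]+13,-125,151])),
]
f=lambda p:np.concatenate([proj(c,g(p),KT if c=="top" else KS)-uv for c,uv,g in obs])
r=least_squares(f,[645,72,0.03,0.5,150,0])
print(r.x.round(3));print(r.fun.reshape(-1,2).round(2))
J=np.linalg.inv(r.jac.T@r.jac);print("sd",np.sqrt(np.diag(J)).round(2))
print("grip",gate(r.x,295,20,105),"closed grip",gate(np.r_[r.x[:3],0],295,20,105))
print("hinge",gate(r.x,0,0,105),"keeper",rk(r.x,[-20,-125,105]))
```

```text
tool axes in world (cols)
 [[ 0.95  -0.     0.312]
 [-0.312  0.     0.95 ]
 [-0.    -1.     0.   ]]
cam in tool [ -78.8 -143.2   -0.2]  cam axes in tool (rows x,y,z)
 [[ 0.001 -0.     1.   ]
 [ 0.952 -0.307 -0.001]
 [ 0.307  0.952  0.   ]]
[6.51139e+02 7.54440e+01 1.90000e-02 5.15000e-01 1.08233e+02 3.91100e+00]
[[ 0.05 -1.17]
 [ 0.81 -0.86]
 [-0.95 -2.6 ]
 [-0.91 -1.  ]
 [-0.27  0.12]
 [ 1.91 -0.82]
 [-2.05  0.34]
 [-0.03 -1.25]
 [-0.08 -0.84]
 [ 0.01  2.27]
 [ 0.27  0.42]]
sd [ 8.14  1.45  0.07  0.07  4.9  16.89]
grip [490.91754024 -54.53152383 105.        ] closed grip [634.45766406 -99.90299658 105.        ]
hinge [648.86619778 195.42291518 105.        ] keeper [633.5105661  -49.91196733 105.        ]
```

```bash
cat >> h.py <<'E'
def toolR(yaw,pitch=0.):
    # tool x along horizontal heading yaw, y down, z=x cross y ; then raised by pitch (x tips up) about the tool z
    x=np.array([np.cos(yaw),np.sin(yaw),0]);y=np.array([0,0,-1.]);z=np.cross(x,y)
    return np.c_[x,y,z]@R.from_rotvec([0,0,-pitch]).as_matrix()
def cur():
    s=sense();q=s["ee_rot"];return s["ee_pos"],R.from_quat(np.r_[q[1:],q[0]]).as_matrix(),s
def delta(pos,Rg):
    p,Rt,s=cur()
    print("t",s["time"],"p",p.round(1),"F",s["force"].round(1),"w",round(s["gripper_width"],1))
    print("travel m",((Rt.T@(np.asarray(pos)-p))/1000).round(4),"rot",R.from_matrix(Rt.T@Rg).as_rotvec().round(3))
E
python3 - <<'E'
from h import *
delta([491,-54.5,200],toolR(np.arctan2(-.88,-.475)))
E
```

```text
t 0.85 p [210.9 641.2 231.3] F [ 0.3 -0.5 -0. ] w 85.3
travel m [ 0.4835  0.0313 -0.5733] rot [-0.     1.748 -0.   ]
```

Call:
{"api": "step_arm", "payload": {
  "steps": [
    {"travel": [0.035, 0, -0.041], "rot": [0, 0.13, 0], "claw": 1},
    {"travel": [0.07, 0, -0.082], "rot": [0, 0.26, 0], "claw": 1},
    {"travel": [0.105, 0, -0.123], "rot": [0, 0.39, 0], "claw": 1},
    {"travel": [0.14, 0, -0.164], "rot": [0, 0.52, 0], "claw": 1},
    {"travel": [0.175, 0, -0.205], "rot": [0, 0.65, 0], "claw": 1}
  ]
}}

```text
time: 1.48
ee_pos: [313.4, 390.2, 231.4]
ee_rot: [0.625, -0.625, 0.33, -0.33]
force: [1.2, 0.7, 0.5]
gripper_width: 85.5
```

Run:
```python
from h import *
delta([491,-54.5,200],toolR(np.arctan2(-.88,-.475)))
```

```text
t 1.475 p [313.4 390.2 231.4] F [1.2 0.7 0.5] w 85.5
travel m [ 0.4674  0.0313 -0.1041] rot [-0.     1.094 -0.   ]
```

Call:
{"api": "step_arm", "payload": {
  "steps": [
    {"travel": [0.052, 0, -0.0115], "rot": [0, 0.12, 0], "claw": 1},
    {"travel": [0.104, 0, -0.023], "rot": [0, 0.24, 0], "claw": 1},
    {"travel": [0.156, 0, -0.0345], "rot": [0, 0.36, 0], "claw": 1},
    {"travel": [0.208, 0, -0.046], "rot": [0, 0.48, 0], "claw": 1},
    {"travel": [0.26, 0, -0.058], "rot": [0, 0.6, 0], "claw": 1}
  ]
}}

```text
time: 2.1
ee_pos: [413.1, 143.1, 231.6]
ee_rot: [-0.5, 0.499, -0.5, 0.5]
force: [1.0, -0.1, 0.6]
gripper_width: 85.5
```

Run:
```python
from h import *
delta([491,-54.5,200],toolR(np.arctan2(-.88,-.475)))
```

```text
t 2.1 p [413.1 143.1 231.6] F [ 1.  -0.1  0.6] w 85.5
travel m [0.1975 0.0316 0.078 ] rot [-0.001  0.494 -0.   ]
```

Call:
{"api": "step_arm", "payload": {
  "steps": [
    {"travel": [0.05, 0.008, 0.02], "rot": [0, 0.12, 0], "claw": 1},
    {"travel": [0.1, 0.016, 0.04], "rot": [0, 0.25, 0], "claw": 1},
    {"travel": [0.15, 0.024, 0.06], "rot": [0, 0.37, 0], "claw": 1},
    {"travel": [0.1975, 0.0316, 0.078], "rot": [0, 0.494, 0], "claw": 1},
    {"travel": [0.1975, 0.0316, 0.078], "rot": [0, 0.494, 0], "claw": 1}
  ]
}}

```text
time: 2.72
ee_pos: [491.6, -55.1, 198.8]
ee_rot: [0.361, -0.362, 0.608, -0.607]
force: [-0.3, 0.9, 0.2]
gripper_width: 85.2
```

Run:
```python
from h import *
p,Rt,s=cur();print(s["time"],p,s["force"])
im=camera("wrist");cv2.imwrite("pics/b_wrist.png",im[:,:,::-1]);print(camera_info("wrist"))
for q in("bar_grip","catch_mid"):print(q,[(a["xy"],round(a["p"],2)) for a in spot_point("wrist",q)])
```

```text
2.725 [491.64386209 -55.08368129 198.80937736] [-0.2928545   0.8876262   0.20750925]
{'intrinsics': array([[329.11440726,   0.        , 320.55125246],
       [  0.        , 329.11440726, 203.2507051 ],
       [  0.        ,   0.        ,   1.        ]]), 'rvec': array([-2.75118972,  0.69313294,  0.1111872 ]), 'tvec': array([-457.5885442,  146.0652577,  407.7613103])}
bar_grip [([316.6, 206.9], 0.76)]
catch_mid [([485.9, 116.0], 0.82)]
```

View pics/b_wrist.png

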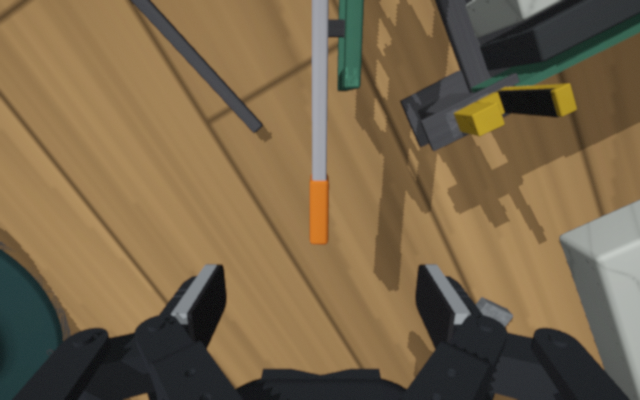

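The wrist image shows the orange grip from (319,180) to (318,243), aligned with the tool. The yellow cheek is at about (480,113) and the back-stop top at about (564,100). I'll zoom in on the catch.

Run:
```python
import cv2
im=cv2.imread("pics/b_wrist.png")
cv2.imwrite("pics/b_z.png",cv2.resize(im[70:160,440:600],None,fx=5,fy=5,interpolation=cv2.INTER_CUBIC))
from h import *
for uv in[(319,180),(318,243),(318.5,211.5)]:print(atz("wrist",uv,119))
```

```text
[501.09400303 -30.88383502 119.        ]
[477.66703119 -72.99833707 119.        ]
[489.74464804 -51.28649044 119.        ]
```

View pics/b_z.png

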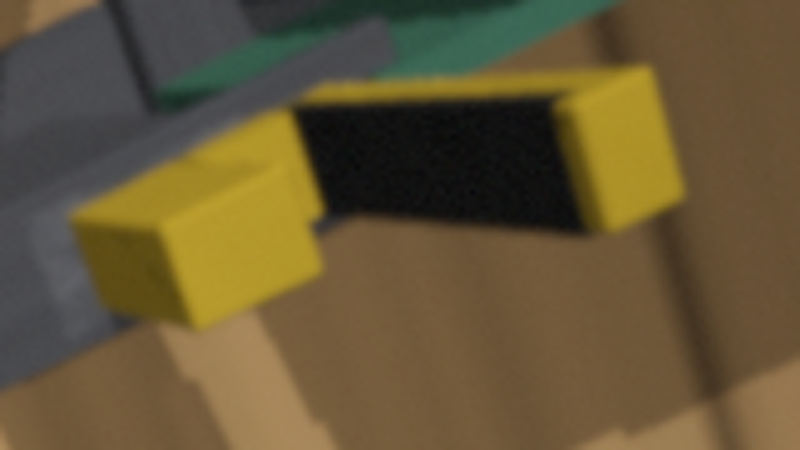

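Run:
```python
from h import *
for n,z,L in(("cheek",117,[(160,222),(285,165),(322,270),(197,330)]),("stop",151,[(555,97),(650,65),(685,195),(600,233)])):
    X=np.array([atz("wrist",(u/5+440,v/5+70),z) for u,v in L]);print(n,X.round(1).tolist(),X.mean(0))
```

```text
cheek [[611.6, -39.7, 117.0], [628.6, -40.6, 117.0], [628.6, -55.9, 117.0], [611.1, -55.5, 117.0]] [619.99101444 -47.9397686  117.        ]
stop [[642.1, -39.1, 151.0], [652.3, -40.7, 151.0], [652.1, -56.2, 151.0], [642.5, -55.8, 151.0]] [647.23890925 -47.94262512 151.        ]
```

```bash
cat >> h.py <<'E'
HX=np.array([648.7,197.5]);
def barpose(a,l,r=220,up=5,ext=19):
    d=np.array([-np.sin(a),-np.cos(a),0]);n=np.array([-np.cos(a),np.sin(a),0])
    piv=np.r_[HX,105]+80*d+20*n
    Rg=toolR(np.arctan2(d[1],d[0]),l)
    g=piv+r*Rg[:,0]-up*Rg[:,1]
    return g+ext*Rg[:,1],Rg
E
python3 - <<'E'
from h import *
p,Rg=barpose(.5,0);print(p,Rg.round(2));delta(p,Rg)
E
```

```text
[487.32068718 -56.1862578   91.        ] [[-0.48  0.    0.88]
 [-0.88  0.   -0.48]
 [ 0.   -1.    0.  ]]
t 2.875 p [491.3 -52.1 199.9] F [-1.2  0.3  0.8] w 85.4
travel m [ 0.0055  0.1089 -0.0016] rot [-0.    0.01 -0.  ]
```

Call:
{"api": "step_arm", "payload": {
  "steps": [
    {"travel": [0.005, 0.04, -0.001], "rot": [0, 0.01, 0], "claw": 1},
    {"travel": [0.005, 0.08, -0.0015], "rot": [0, 0.01, 0], "claw": 1},
    {"travel": [0.005, 0.109, -0.0015], "rot": [0, 0.01, 0], "claw": 1},
    {"travel": [0.005, 0.109, -0.0015], "rot": [0, 0.01, 0], "claw": 0.5},
    {"travel": [0.005, 0.109, -0.0015], "rot": [0, 0.01, 0], "claw": 0.4}
  ]
}}

```text
time: 3.5
ee_pos: [488.3, -55.7, 92.4]
ee_rot: [-0.361, 0.36, -0.608, 0.609]
force: [0.2, -0.4, -0.3]
gripper_width: 51.7
```

Run:
```python
from h import *
p,Rg=barpose(.5,0);delta(p,Rg)
im=camera("wrist");cv2.imwrite("pics/c_wrist.png",im[:,:,::-1])
```

```text
t 3.5 p [488.3 -55.7  92.4] F [ 0.2 -0.4 -0.3] w 51.7
travel m [ 0.0009  0.0014 -0.0006] rot [-0.002  0.    -0.001]
```

View pics/c_wrist.png

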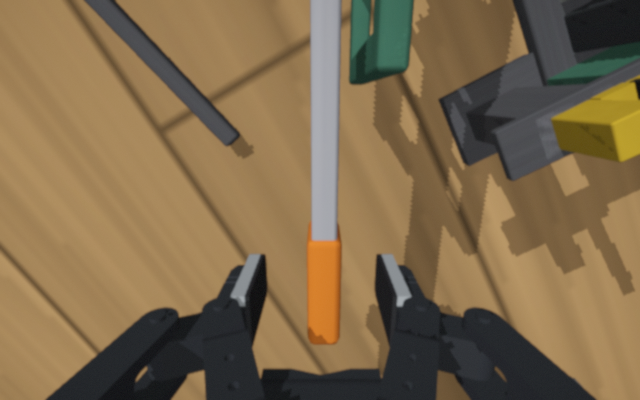

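The grip (308–341, 240–345) sits between the pads, about 4 px off centre. Closing.

Call:
{"api": "step_arm", "payload": {
  "steps": [
    {"travel": [0, 0, 0.0005], "rot": [0, 0, 0], "claw": 0.2},
    {"travel": [0, 0, 0.0005], "rot": [0, 0, 0], "claw": 0.1},
    {"travel": [0, 0, 0.0005], "rot": [0, 0, 0], "claw": 0},
    {"travel": [0, 0, 0.0005], "rot": [0, 0, 0], "claw": 0},
    {"travel": [0, 0, 0.0005], "rot": [0, 0, 0], "claw": 0}
  ]
}}

```text
time: 4.18
ee_pos: [488.7, -56.5, 91.9]
ee_rot: [-0.361, 0.36, -0.608, 0.609]
force: [0.3, 1.0, 5.5]
gripper_width: 13.4
```

Run:
```python
from h import *
for l in(0.05,.1,.15,.2,.22):
    print(l);delta(*barpose(.5,l))
```

```text
0.05
t 4.175 p [488.7 -56.5  91.9] F [0.3 1.  5.5] w 13.4
travel m [ 0.0008 -0.0102 -0.0014] rot [-0.002 -0.001 -0.051]
0.1
t 4.175 p [488.7 -56.5  91.9] F [0.3 1.  5.5] w 13.4
travel m [ 0.0007 -0.0212 -0.0014] rot [-0.002 -0.001 -0.101]
0.15
t 4.175 p [488.7 -56.5  91.9] F [0.3 1.  5.5] w 13.4
travel m [-0.     -0.0322 -0.0014] rot [-0.001 -0.001 -0.151]
0.2
t 4.175 p [488.7 -56.5  91.9] F [0.3 1.  5.5] w 13.4
travel m [-0.0012 -0.0431 -0.0013] rot [-0.001 -0.001 -0.201]
0.22
t 4.175 p [488.7 -56.5  91.9] F [0.3 1.  5.5] w 13.4
travel m [-0.0019 -0.0475 -0.0013] rot [-0.001 -0.001 -0.221]
```

Call:
{"api": "step_arm", "payload": {
  "steps": [
    {"travel": [0, -0.011, 0], "rot": [0, 0, -0.05], "claw": 0},
    {"travel": [-0.0003, -0.022, 0], "rot": [0, 0, -0.1], "claw": 0},
    {"travel": [-0.001, -0.033, 0], "rot": [0, 0, -0.15], "claw": 0},
    {"travel": [-0.0022, -0.044, 0], "rot": [0, 0, -0.2], "claw": 0},
    {"travel": [-0.0028, -0.0485, 0], "rot": [0, 0, -0.22], "claw": 0}
  ]
}}

```text
time: 4.8
ee_pos: [489.6, -54.2, 139.8]
ee_rot: [-0.291, 0.425, -0.565, 0.645]
force: [-1.1, -3.8, -1.1]
gripper_width: 12.9
```

Run:
```python
from h import *
delta(*barpose(.5,.22))
for a in (.45,.4,.35,.3,.25):delta(*barpose(a,.22))
```

```text
t 4.8 p [489.6 -54.2 139.8] F [-1.1 -3.8 -1.1] w 12.9
travel m [ 0.0005  0.0006 -0.001 ] rot [-0.    -0.001  0.002]
t 4.8 p [489.6 -54.2 139.8] F [-1.1 -3.8 -1.1] w 12.9
travel m [0.0011 0.0007 0.0139] rot [ 0.011 -0.05   0.002]
t 4.8 p [489.6 -54.2 139.8] F [-1.1 -3.8 -1.1] w 12.9
travel m [0.001  0.0007 0.0288] rot [ 0.022 -0.099  0.002]
t 4.8 p [489.6 -54.2 139.8] F [-1.1 -3.8 -1.1] w 12.9
travel m [0.0001 0.0005 0.0437] rot [ 0.033 -0.147  0.002]
t 4.8 p [489.6 -54.2 139.8] F [-1.1 -3.8 -1.1] w 12.9
travel m [-0.0015  0.0002  0.0585] rot [ 0.044 -0.196  0.002]
t 4.8 p [489.6 -54.2 139.8] F [-1.1 -3.8 -1.1] w 12.9
travel m [-0.0038 -0.0003  0.0733] rot [ 0.054 -0.245  0.002]
```

Call:
{"api": "step_arm", "payload": {
  "steps": [
    {"travel": [0.0006, 0, 0.0149], "rot": [0.011, -0.05, 0], "claw": 0},
    {"travel": [0.0005, 0, 0.0298], "rot": [0.022, -0.099, 0], "claw": 0},
    {"travel": [-0.0004, 0, 0.0447], "rot": [0.033, -0.147, 0], "claw": 0},
    {"travel": [-0.002, -0.0004, 0.0595], "rot": [0.044, -0.196, 0], "claw": 0},
    {"travel": [-0.0043, -0.0009, 0.0743], "rot": [0.054, -0.245, 0], "claw": 0}
  ]
}}

```text
time: 5.42
ee_pos: [556.8, -86.6, 139.1]
ee_rot: [-0.37, 0.493, -0.508, 0.602]
force: [-3.4, -3.3, 0.4]
gripper_width: 12.9
```

Run:
```python
from h import *
p,Rt,s=cur();print("bar heading",-np.pi/2-np.arctan2(Rt[1,0],Rt[0,0]))
for a in (.25,.21,.17,.14,.12,.1):delta(*barpose(a,.22))
```

```text
bar heading 0.24880943105099984
t 5.425 p [556.8 -86.6 139.1] F [-3.4 -3.3  0.4] w 12.9
travel m [-0.0001 -0.0003 -0.0013] rot [0.001 0.001 0.   ]
t 5.425 p [556.8 -86.6 139.1] F [-3.4 -3.3  0.4] w 12.9
travel m [ 0.0004 -0.0002  0.0107] rot [ 0.01  -0.038  0.   ]
t 5.425 p [556.8 -86.6 139.1] F [-3.4 -3.3  0.4] w 12.9
travel m [ 0.0005 -0.0002  0.0226] rot [ 0.019 -0.077  0.   ]
t 5.425 p [556.8 -86.6 139.1] F [-3.4 -3.3  0.4] w 12.9
travel m [ 0.0003 -0.0003  0.0316] rot [ 0.025 -0.106  0.   ]
t 5.425 p [556.8 -86.6 139.1] F [-3.4 -3.3  0.4] w 12.9
travel m [-0.     -0.0003  0.0375] rot [ 0.03  -0.126  0.   ]
t 5.425 p [556.8 -86.6 139.1] F [-3.4 -3.3  0.4] w 12.9
travel m [-0.0004 -0.0005  0.0435] rot [ 0.034 -0.145  0.   ]
```

Call:
{"api": "step_arm", "payload": {
  "steps": [
    {"travel": [0.0004, 0, 0.0115], "rot": [0.009, -0.039, 0], "claw": 0},
    {"travel": [0.0005, 0, 0.0235], "rot": [0.018, -0.078, 0], "claw": 0},
    {"travel": [0.0003, 0, 0.0325], "rot": [0.024, -0.107, 0], "claw": 0},
    {"travel": [0, 0, 0.0385], "rot": [0.029, -0.127, 0], "claw": 0},
    {"travel": [-0.0004, -0.0002, 0.0435], "rot": [0.033, -0.146, 0], "claw": 0}
  ]
}}

```text
time: 6.05
ee_pos: [598.9, -97.1, 139.2]
ee_rot: [-0.413, 0.529, -0.469, 0.573]
force: [-3.7, -6.8, 0.6]
gripper_width: 12.9
```

Run:
```python
from h import *
p,Rt,s=cur();print("bar heading",-np.pi/2-np.arctan2(Rt[1,0],Rt[0,0]))
im=camera("wrist");cv2.imwrite("pics/d_wrist.png",im[:,:,::-1])
for a in (.1,.08,.06,.04,.02,0,-.01,-.02,-.03):delta(*barpose(a,.22))
```

```text
bar heading 0.10034447956588233
t 6.1 p [599.3 -97.1 139.2] F [-3.  -7.3 -0.2] w 13.0
travel m [-0.0003 -0.0002 -0.0003] rot [0.    0.001 0.001]
t 6.1 p [599.3 -97.1 139.2] F [-3.  -7.3 -0.2] w 13.0
travel m [ 0.     -0.0001  0.0057] rot [ 0.005 -0.019  0.001]
t 6.1 p [599.3 -97.1 139.2] F [-3.  -7.3 -0.2] w 13.0
travel m [ 0.0002 -0.0001  0.0116] rot [ 0.009 -0.038  0.001]
t 6.1 p [599.3 -97.1 139.2] F [-3.  -7.3 -0.2] w 13.0
travel m [ 0.0004 -0.      0.0176] rot [ 0.014 -0.058  0.001]
t 6.1 p [599.3 -97.1 139.2] F [-3.  -7.3 -0.2] w 13.0
travel m [ 0.0003 -0.      0.0236] rot [ 0.018 -0.077  0.001]
t 6.1 p [599.3 -97.1 139.2] F [-3.  -7.3 -0.2] w 13.0
travel m [ 0.0002 -0.0001  0.0295] rot [ 0.022 -0.097  0.001]
t 6.1 p [599.3 -97.1 139.2] F [-3.  -7.3 -0.2] w 13.0
travel m [ 0.0001 -0.0001  0.0325] rot [ 0.024 -0.107  0.001]
t 6.1 p [599.3 -97.1 139.2] F [-3.  -7.3 -0.2] w 13.0
travel m [-0.     -0.0001  0.0355] rot [ 0.027 -0.117  0.001]
t 6.1 p [599.3 -97.1 139.2] F [-3.  -7.3 -0.2] w 13.0
travel m [-0.0002 -0.0002  0.0385] rot [ 0.029 -0.126  0.001]
```

View pics/d_wrist.png

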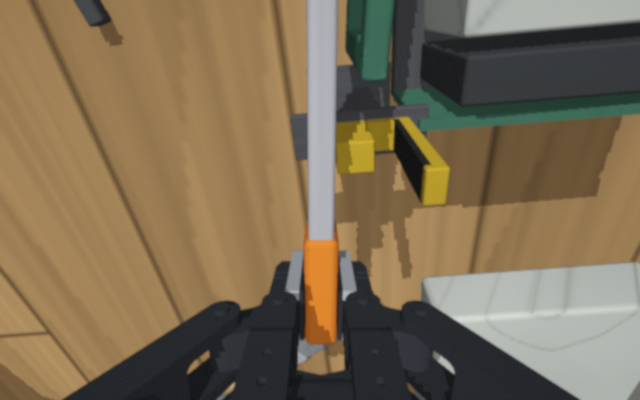

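The raised bar is just in front of the yellow cheek (337–375, 135–172), with the notch and back stop to its right.

Call:
{"api": "step_arm", "payload": {
  "steps": [
    {"travel": [0.0004, -0.0005, 0.006], "rot": [0.005, -0.02, 0], "claw": 0},
    {"travel": [0.0008, -0.0005, 0.012], "rot": [0.009, -0.039, 0], "claw": 0},
    {"travel": [0.001, -0.0005, 0.018], "rot": [0.014, -0.059, 0], "claw": 0},
    {"travel": [0.001, -0.0005, 0.0235], "rot": [0.018, -0.078, 0], "claw": 0},
    {"travel": [0.001, -0.0005, 0.0265], "rot": [0.02, -0.088, 0], "claw": 0}
  ]
}}

```text
time: 6.72
ee_pos: [625.2, -100.3, 139.7]
ee_rot: [-0.439, 0.55, -0.445, 0.554]
force: [-3.1, -4.4, -0.4]
gripper_width: 13.1
```

Run:
```python
from h import *
p,Rt,s=cur();print("bar heading",-np.pi/2-np.arctan2(Rt[1,0],Rt[0,0]),s["ft_torque"])
im=camera("wrist");cv2.imwrite("pics/e_wrist.png",im[:,:,::-1])
for a in (.01,0,-.01,-.02,-.03):delta(*barpose(a,.22))
```

```text
bar heading 0.01010562088959488 [-0.5514783   0.26357761 -0.24747521]
t 6.775 p [ 625.4 -100.3  139.7] F [-0.9 -4.7 -1. ] w 13.3
travel m [-0.0004  0.0003  0.0003] rot [0. 0. 0.]
t 6.775 p [ 625.4 -100.3  139.7] F [-0.9 -4.7 -1. ] w 13.3
travel m [-0.0002  0.0003  0.0033] rot [ 0.003 -0.009  0.   ]
t 6.775 p [ 625.4 -100.3  139.7] F [-0.9 -4.7 -1. ] w 13.3
travel m [-0.      0.0004  0.0063] rot [ 0.005 -0.019  0.   ]
t 6.775 p [ 625.4 -100.3  139.7] F [-0.9 -4.7 -1. ] w 13.3
travel m [0.0001 0.0004 0.0092] rot [ 0.007 -0.029  0.   ]
t 6.775 p [ 625.4 -100.3  139.7] F [-0.9 -4.7 -1. ] w 13.3
travel m [0.0002 0.0004 0.0122] rot [ 0.009 -0.039  0.   ]
```

View pics/e_wrist.png

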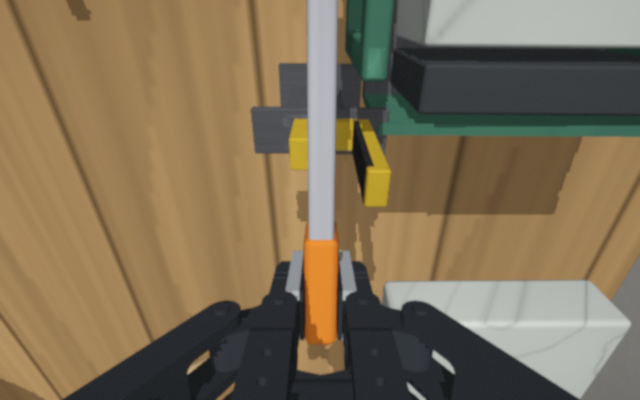

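The bar is over the cheek with the back stop still clear at (355–388, 120–205). I'll creep in from here.

Call:
{"api": "step_arm", "payload": {
  "steps": [
    {"travel": [0.0002, 0, 0.002], "rot": [0.002, -0.006, 0], "claw": 0},
    {"travel": [0.0003, 0, 0.004], "rot": [0.003, -0.012, 0], "claw": 0},
    {"travel": [0.0004, 0, 0.006], "rot": [0.005, -0.019, 0], "claw": 0},
    {"travel": [0.0005, 0, 0.008], "rot": [0.006, -0.025, 0], "claw": 0},
    {"travel": [0.0005, 0, 0.0095], "rot": [0.007, -0.03, 0], "claw": 0}
  ]
}}

```text
time: 7.4
ee_pos: [634.6, -100.9, 139.9]
ee_rot: [-0.447, 0.556, -0.436, 0.547]
force: [-2.3, -6.7, -1.0]
gripper_width: 13.1
```

Call:
{"api": "step_arm", "payload": {
  "steps": [
    {"travel": [0, 0, 0.001], "rot": [0.0005, -0.003, 0], "claw": 0},
    {"travel": [0, 0, 0.001], "rot": [0.0005, -0.003, 0], "claw": 0}
  ]
}}

```text
time: 7.65
ee_pos: [635.6, -100.9, 139.9]
ee_rot: [-0.448, 0.557, -0.436, 0.547]
force: [-2.3, -5.6, -0.9]
gripper_width: 13.4
```

Run:
```python
from h import *
p,Rt,s=cur();print("bar heading",-np.pi/2-np.arctan2(Rt[1,0],Rt[0,0]),s["ft_torque"],s["force"],p)
im=camera("wrist");cv2.imwrite("pics/f_wrist.png",im[:,:,::-1])
```

```text
bar heading -0.02333744188682907 [-0.79260668  0.20570335 -0.09716426] [-2.26171228 -5.59188378 -0.85776706] [ 635.62210421 -100.91663544  139.91692476]
```

View pics/f_wrist.png

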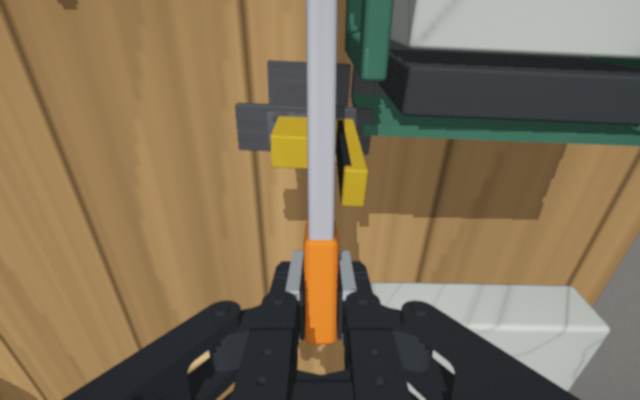

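A gap of a few pixels is left to the stop and there's no contact force yet. I'll go on in 1 mm steps.

Call:
{"api": "step_arm", "payload": {
  "steps": [
    {"travel": [0, 0, 0.001], "rot": [0.0005, -0.003, 0], "claw": 0},
    {"travel": [0, 0, 0.001], "rot": [0.0005, -0.003, 0], "claw": 0}
  ]
}}

```text
time: 7.95
ee_pos: [636.6, -101.0, 139.9]
ee_rot: [-0.449, 0.558, -0.435, 0.546]
force: [-2.0, -5.9, -0.6]
gripper_width: 13.1
```

Call:
{"api": "step_arm", "payload": {
  "steps": [
    {"travel": [0, 0, 0.001], "rot": [0.0005, -0.003, 0], "claw": 0},
    {"travel": [0, 0, 0.001], "rot": [0.0005, -0.003, 0], "claw": 0}
  ]
}}

```text
time: 8.2
ee_pos: [637.6, -101.0, 140.0]
ee_rot: [-0.45, 0.559, -0.434, 0.545]
force: [-1.6, -7.0, -0.3]
gripper_width: 13.0
```

Call:
{"api": "step_arm", "payload": {
  "steps": [
    {"travel": [0, 0, 0.001], "rot": [0.0005, -0.003, 0], "claw": 0},
    {"travel": [0, 0, 0.001], "rot": [0.0005, -0.003, 0], "claw": 0}
  ]
}}

```text
time: 8.45
ee_pos: [638.6, -101.0, 140.0]
ee_rot: [-0.451, 0.559, -0.433, 0.545]
force: [-2.3, -6.7, -1.1]
gripper_width: 12.8
```

Run:
```python
from h import *
p,Rt,s=cur();print("bar heading",-np.pi/2-np.arctan2(Rt[1,0],Rt[0,0]),s["ft_torque"],s["force"],p)
im=camera("wrist");cv2.imwrite("pics/g_wrist.png",cv2.resize(im[80:280,230:430,::-1],None,fx=3,fy=3))
```

```text
bar heading -0.0325321443497113 [-1.00707978  0.25951219 -0.00357151] [-2.30465222 -6.69534228 -1.06476531] [ 638.59013053 -101.03219834  139.98346595]
```

View pics/g_wrist.png

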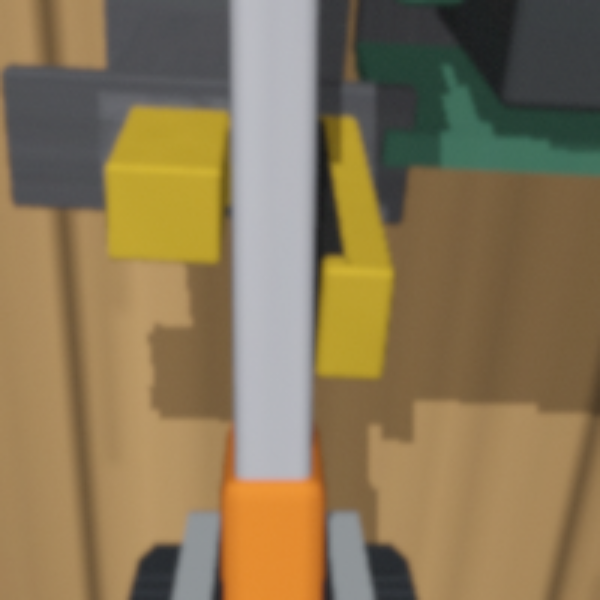

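Call:
{"api": "step_arm", "payload": {
  "steps": [
    {"travel": [0, 0, 0.0007], "rot": [0.0005, -0.002, 0], "claw": 0},
    {"travel": [0, 0, 0.0007], "rot": [0.0005, -0.002, 0], "claw": 0}
  ]
}}

```text
time: 8.75
ee_pos: [639.2, -101.0, 139.9]
ee_rot: [-0.451, 0.56, -0.433, 0.544]
force: [-3.2, -8.1, -1.5]
gripper_width: 13.1
```

Call:
{"api": "step_arm", "payload": {
  "steps": [
    {"travel": [0, 0, 0.0007], "rot": [0, -0.002, 0], "claw": 0},
    {"travel": [0, 0, 0.0007], "rot": [0, -0.002, 0], "claw": 0}
  ]
}}

```text
time: 9.0
ee_pos: [639.3, -101.1, 139.9]
ee_rot: [-0.451, 0.561, -0.433, 0.543]
force: [-9.4, -7.7, 2.3]
gripper_width: 13.0
```

Contact with the back stop felt: Fx went from about -2 to -9 N at x≈639.3. I'll back off 1 mm and lower.

Run:
```python
from h import *
p0,R0=barpose(-.036,.22)
for l in(.18,.14,.1,.06,.03,0,-.01):
    p,Rg=barpose(-.036,l);print(l,((R0.T@(p-p0))/1000).round(4),R.from_matrix(R0.T@Rg).as_rotvec().round(3))
```

```text
0.18 [-0.0007  0.0088 -0.    ] [-0.    0.    0.04]
0.14 [-0.0018  0.0175 -0.    ] [-0.    0.    0.08]
0.1 [-0.0033  0.0262 -0.    ] [-0.    0.    0.12]
0.06 [-0.005   0.0349 -0.    ] [-0.    0.    0.16]
0.03 [-0.0066  0.0413 -0.    ] [-0.    0.    0.19]
0 [-0.0084  0.0477 -0.    ] [-0.    0.    0.22]
-0.01 [-0.009   0.0498 -0.    ] [-0.    0.    0.23]
```

Call:
{"api": "step_arm", "payload": {
  "steps": [
    {"travel": [0.0005, 0, -0.0012], "rot": [0, 0.003, 0], "claw": 0},
    {"travel": [0.0005, 0, -0.0012], "rot": [0, 0.003, 0], "claw": 0}
  ]
}}

```text
time: 9.25
ee_pos: [638.8, -101.0, 140.0]
ee_rot: [-0.451, 0.559, -0.433, 0.544]
force: [-2.8, -5.2, -1.5]
gripper_width: 12.7
```

Call:
{"api": "step_arm", "payload": {
  "steps": [
    {"travel": [-0.0005, 0.0066, 0], "rot": [0, 0, 0.03], "claw": 0},
    {"travel": [-0.0012, 0.0131, 0], "rot": [0, 0, 0.06], "claw": 0},
    {"travel": [-0.0022, 0.0197, 0], "rot": [0, 0, 0.09], "claw": 0},
    {"travel": [-0.0033, 0.0262, 0], "rot": [0, 0, 0.12], "claw": 0}
  ]
}}

```text
time: 9.75
ee_pos: [639.1, -103.7, 113.7]
ee_rot: [-0.483, 0.532, -0.466, 0.516]
force: [-2.0, -6.5, -1.5]
gripper_width: 13.0
```

Run:
```python
from h import *
p,Rt,s=cur();print("bar heading",-np.pi/2-np.arctan2(Rt[1,0],Rt[0,0]),s["ft_torque"],s["force"],p)
im=camera("wrist");cv2.imwrite("pics/i_wrist.png",cv2.resize(im[80:280,230:430,::-1],None,fx=3,fy=3))
p0,R0=barpose(-.036,.10)
for l in(.07,.05,.03,0,-.01):
    p,Rg=barpose(-.036,l);print(l,((R0.T@(p-p0))/1000).round(4),R.from_matrix(R0.T@Rg).as_rotvec().round(3))
```

```text
bar heading -0.03371620991881752 [-0.93692821  0.23102561  0.0062862 ] [-2.00995149 -6.480434   -1.49670977] [ 639.12259076 -103.73559977  113.65902093]
0.07 [-0.0005  0.0066  0.    ] [ 0.   -0.    0.03]
0.05 [-0.001  0.011 -0.   ] [-0.   -0.    0.05]
0.03 [-0.0015  0.0154 -0.    ] [0.   0.   0.07]
0 [-0.0025  0.0219  0.    ] [0.  0.  0.1]
-0.01 [-0.0029  0.0241  0.    ] [0.   0.   0.11]
```

View pics/i_wrist.png

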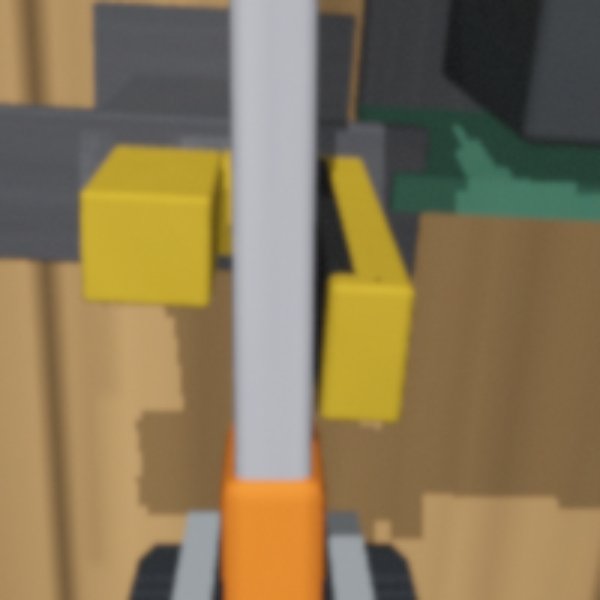

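The bar is entering the notch, clear of both the cheek (right edge at zoom column 212 against the bar at 233) and the stop, with no contact force. Lowering to just above level.

Call:
{"api": "step_arm", "payload": {
  "steps": [
    {"travel": [-0.0005, 0.0066, 0], "rot": [0, 0, 0.03], "claw": 0},
    {"travel": [-0.001, 0.011, 0], "rot": [0, 0, 0.05], "claw": 0},
    {"travel": [-0.0015, 0.0154, 0], "rot": [0, 0, 0.07], "claw": 0},
    {"travel": [-0.002, 0.0185, 0], "rot": [0, 0, 0.085], "claw": 0},
    {"travel": [-0.0023, 0.0205, 0], "rot": [0, 0, 0.094], "claw": 0}
  ]
}}

```text
time: 10.42
ee_pos: [639.0, -103.6, 93.0]
ee_rot: [-0.507, 0.51, -0.49, 0.493]
force: [-3.2, -6.8, -0.9]
gripper_width: 12.8
```

Call:
{"api": "step_arm", "payload": {
  "steps": [
    {"travel": [-0.0001, 0.0005, 0], "rot": [0, 0, 0.003], "claw": 0}
  ]
}}

```text
time: 10.55
ee_pos: [639.0, -103.6, 92.5]
ee_rot: [-0.507, 0.509, -0.491, 0.492]
force: [-2.8, -7.8, -1.2]
gripper_width: 13.0
```

Call:
{"api": "step_arm", "payload": {
  "steps": [
    {"travel": [0, 0.0005, -0.001], "rot": [0, 0.003, 0.002], "claw": 0},
    {"travel": [0, 0.0005, -0.002], "rot": [0, 0.006, 0.003], "claw": 0},
    {"travel": [0, 0.0005, -0.002], "rot": [0, 0.006, 0.003], "claw": 0}
  ]
}}

```text
time: 10.92
ee_pos: [637.0, -103.4, 92.1]
ee_rot: [-0.507, 0.507, -0.493, 0.493]
force: [-3.0, -6.6, -2.2]
gripper_width: 13.2
```

Run:
```python
from h import *
p,Rt,s=cur();print(s["time"],"pitch",Rt[2,0],s["force"],p)
im=camera("wrist");cv2.imwrite("pics/j_wrist.png",im[:,:,::-1])
```

```text
10.925 pitch 0.0005483407988965405 [-2.98542725 -6.59104403 -2.18154347] [ 636.99518584 -103.44763661   92.1279509 ]
```

View pics/j_wrist.png

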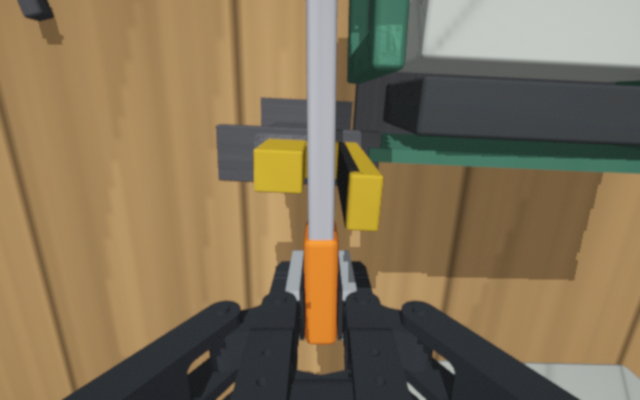

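The bar lies level in the notch between the cheek (254–307) and the back stop (338–382). Releasing.

Call:
{"api": "step_arm", "payload": {
  "steps": [
    {"travel": [0, 0, 0], "rot": [0, 0, 0], "claw": 0.25},
    {"travel": [0, 0, 0], "rot": [0, 0, 0], "claw": 0.4},
    {"travel": [0, 0, 0], "rot": [0, 0, 0], "claw": 0.5},
    {"travel": [0, 0, 0], "rot": [0, 0, 0], "claw": 0.5},
    {"travel": [0, 0, 0], "rot": [0, 0, 0], "claw": 0.5}
  ]
}}

```text
time: 11.6
ee_pos: [637.1, -102.8, 92.2]
ee_rot: [0.507, -0.507, 0.493, -0.493]
force: [-0.1, -0.5, 0.3]
gripper_width: 42.8
```

Call:
{"api": "step_arm", "payload": {
  "steps": [
    {"travel": [0, -0.02, 0], "rot": [0, 0, 0], "claw": 0.5},
    {"travel": [0, -0.045, 0], "rot": [0, 0, 0], "claw": 0.5},
    {"travel": [0, -0.08, 0], "rot": [0, 0, 0], "claw": 0.5},
    {"travel": [0, -0.12, 0], "rot": [0, 0, 0], "claw": 0.5},
    {"travel": [0, -0.12, 0], "rot": [0, 0, 0], "claw": 0.5}
  ]
}}

```text
time: 12.22
ee_pos: [638.2, -103.1, 217.7]
ee_rot: [0.508, -0.506, 0.491, -0.495]
force: [0.2, 0.5, -0.7]
gripper_width: 42.6
```

Run:
```python
from h import *
p,Rt,s=cur();print(s["time"],s["force"],p)
a=camera("wrist");b=camera("side");c=camera("top")
cv2.imwrite("pics/k_wrist.png",a[:,:,::-1])
cv2.imwrite("pics/k_st.png",np.hstack([cv2.resize(b[110:250,230:430,::-1],None,fx=2,fy=2),cv2.resize(c[110:250,180:380,::-1],None,fx=2,fy=2)]))
```

```text
12.225 [ 0.23948584  0.5072572  -0.67468431] [ 638.20607078 -103.12830628  217.65626906]
```

View pics/k_wrist.png

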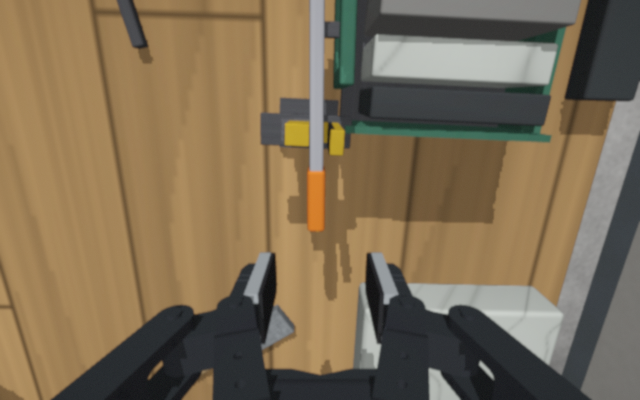

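View pics/k_st.png

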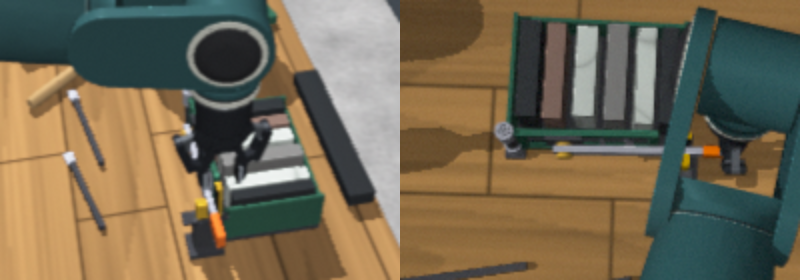

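After release the gate stays shut and the bar sits between cheek and stop. I'll raise the arm a little more, let a second pass and check again.

Call:
{"api": "step_arm", "payload": {
  "steps": [
    {"travel": [0, -0.02, 0], "rot": [0, 0, 0], "claw": 0.5},
    {"travel": [0, -0.04, 0], "rot": [0, 0, 0], "claw": 0.5},
    {"travel": [0, -0.04, 0], "rot": [0, 0, 0], "claw": 0.5},
    {"travel": [0, -0.04, 0], "rot": [0, 0, 0], "claw": 0.5},
    {"travel": [0, -0.04, 0], "rot": [0, 0, 0], "claw": 0.5}
  ]
}}

```text
time: 13.0
ee_pos: [636.9, -102.9, 251.4]
ee_rot: [-0.507, 0.507, -0.493, 0.493]
force: [-0.1, -0.3, -0.1]
gripper_width: 43.1
```

Call:
{"api": "step_arm", "payload": {
  "steps": [
    {"travel": [0, 0, 0], "rot": [0, 0, 0], "claw": 0.5},
    {"travel": [0, 0, 0], "rot": [0, 0, 0], "claw": 0.5},
    {"travel": [0, 0, 0], "rot": [0, 0, 0], "claw": 0.5}
  ]
}}

```text
time: 13.38
ee_pos: [637.1, -102.9, 252.1]
ee_rot: [-0.507, 0.507, -0.493, 0.493]
force: [-0.1, 0.7, -0.5]
gripper_width: 42.4
```

Run:
```python
from h import *
a=camera("wrist")
cv2.imwrite("pics/l_wrist.png",cv2.resize(a[60:260,230:430,::-1],None,fx=3,fy=3))
m=cv2.inRange(cv2.cvtColor(a,cv2.COLOR_RGB2HSV),(5,180,150),(16,255,255));ys,xs=np.nonzero(m);print(xs.min(),xs.max(),ys.min(),ys.max())
for v in(ys.min(),ys.max()+1):print(atz("wrist",(xs.mean(),v),119))
p,Rg=barpose(-.03,0);piv=p-Rg[:,0]*220+Rg[:,1]*-14
for l in(0,.05,.1,.15):
  Rg=toolR(np.arctan2(-1,.03),l);d=Rg[:,0];u=-Rg[:,1]
  print(l,[proj("wrist",piv+r*d+14*u).round(1).tolist() for r in(190,240)])
```

```text
311 326 163 216
[634.05235586 -77.5499357  119.        ]
[ 635.27272823 -126.35424126  119.        ]
0 [[321.6, 157.7], [321.7, 213.5]]
0.05 [[321.6, 158.6], [321.7, 217.1]]
0.1 [[321.6, 159.0], [321.8, 220.3]]
0.15 [[321.7, 158.7], [321.8, 223.1]]
```

View pics/l_wrist.png

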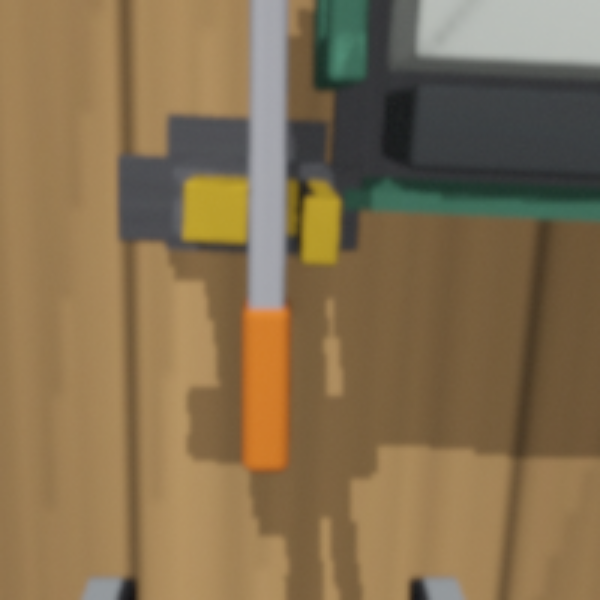

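The bar rests against the cheek's rear face, and the grip length (54 px) fits a level bar. The gate has stayed shut for about 2 s.

```bash
python3 -c "
from workcell import *
print(close_job(),sense()['time'])"
```

```text
the job is handed in; nothing more can be done
the job is handed in; nothing more can be done
```

The gate is shut and latched, and I handed the job in at about 13.4 s. After letting go I watched for about 2 s; the gate stayed shut with the gripper clear of everything.

- **Closing:** I pinched the orange grip, lifted the bar about 0.22 rad and swung the gate so the bar passed over the front cheek. I then crept back until the bar touched the back stop; the measured wrist force was about 9 N along the push, 12 N in all. From there I backed off about 1 mm, lowered the bar level into the notch and released it gently.
- **Position checks:** The last wrist picture shows the bar between the cheek and the back stop. The grip measured 54 px long against about 56 px expected for a level bar. The grip showed a few pixels away from where I predicted it, which is within my calibration and fit error.
- **Not checked:** I did not compare the loose tools, the bottle and the stones against the first pictures. I felt no contact with them, and the arm's path stayed clear of them. The arm hides part of the catch in the side and top views, so the final check of the notch rests on the wrist camera.

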